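# Flip open the green tea caddy

## Task

I am making tea: press the latch pad of the green caddy so that its lid springs ajar, then push the lid up and over past upright until it lies back by itself, fully open. Do not lift or shove the caddy, leave the cream caddy shut, and leave the mug, the jam jar and the teaspoon where they are.

Things in the scene. Friction and masses are not known exactly. Their poses are not given: they have to be found in the camera images.
- green_caddy: Dark green tin tea caddy, 177 mm deep (x), 170 mm wide (y), 1.2 kg, loose in the tray. Origin under its middle, 14 mm above the worktop; x to its back (hinge), z up. Bamboo lid over the rear part, top 105 mm above the worktop when shut; front deck, 76 mm above the worktop and out to x = -98 mm, with a black rocker latch. The green and cream caddies may have changed places.
- tray: Bamboo tea tray, 250 mm (x) by 490 mm (y), fixed, floor 14 mm and rim 26 mm above the worktop, brass handles at the ends 38 mm high; both caddies stand in it with their fronts to the robot. Origin under its middle.
- green_pad (a point): Middle of the top of the green caddy's black thumb pad (42 mm front to back, 54 mm wide, 95 mm above the worktop, at x = -80 mm in the caddy's frame); faces up. The latch's upright and nose, 10 mm higher, begin 24 mm behind this point: press here or nearer the robot.
- green_latch (a joint): Rocker latch of the green caddy, rad: 0 at rest, 0.28 fully down (this point then 8 mm lower). It frees the lid from about 0.20 (6 mm); takes 4 to 8 N at the pad, then meets a hard stop; springs back when released.
- green_hinge (a point): Middle of the green lid's hinge axis, along the caddy's y, 94 mm above the worktop, at x = +79 mm in the caddy's frame.
- green_lid_edge (a point): Middle of the front edge of the green caddy's bamboo lid (121 mm from hinge to edge, 170 mm wide, 10 mm thick); moves with the lid.
- green_lid (a joint): Lid angle, rad: 0 shut, 1.57 upright, 1.95 open at its stop. Unlatched, two sprung arms throw it to about 0.5 (edge about 60 mm up) and hold it ajar; from there to 1.45 it falls back to 0.5, past about 1.55 it sinks slowly open and gravity keeps it there. Damped hinge; lid 0.12 kg, moved by about 1 N at its edge.
- cream_caddy: The same caddy in cream colour, shut and latched, same size and origin. Not to be opened or shifted.
- cream_lid (a joint): Angle of the cream caddy's lid, rad, 0 shut.
- mug: Black camping mug with a handle, 78 x 106 x 105 mm, loose, origin under its middle.
- jam: Jam jar with a green cap, 78 mm across, 92 mm high, loose, origin under its middle.
- spoon: Steel teaspoon, 137 x 28 x 13 mm, lying loose behind the mug at the right, origin under its middle.

How it is judged:
By the outcome, as a careful person would: the job done as asked, in the order asked, and still so for the second after the job is handed in, with the robot touching nothing.
It also fails if it takes over 42 s, if anything falls off the work surface, if the arm or the gripper's body presses on something with over 40 N, if the wrist force passes 120 N, or if a joint passes its speed limit or range.

## Robot

A 6-joint arm with a two-finger parallel gripper is mounted at the origin on a cart in front of the work surface, level with it; the furniture and walls round the work are solid. World frame = base frame: x ahead of the robot, y to its left, z up, the work surface at z = 0. Lengths are in m, angles in rad, forces in N, time in s.
With the tool pointing down it reaches from about 0.275 to 0.85 m from the base axis. Payload 19 kg.
Tool frame: the origin (TCP) lies midway between the tips of the shut fingers; the grasp point (between the pads) lies 19 mm behind it (r.grip_depth is the distance from the TCP to the grasp point, in m); z points along the fingers, y is the line along which they close (so a half turn about z gives the same grasp; the last joint's range is limited). The gripper opens to 85 mm and grips with 20 to 120 N. Pads are 22 mm wide; open, the fingers measure 114 mm over their backs; the gripper's body (76 mm by 85 mm) begins 54 mm behind the grasp point. The pads swing forward as they close: fully open they stand 13 mm farther back than shut.
Start: joints at [1.017, 0.15, 1.437, -0, 1.554, -0.134], TCP at [0.234, 0.525, 0.209] pointing down, gripper open.
Joint ranges: [-2.8, 2.8], [-0.68, 2.1], [0.12, 2.68], [-1.39, 4.53], [0.16, 2.79], [-2.81, 2.81]. Speed limits (rad/s): [1.89, 1.89, 2.22, 3.01, 3.01, 3.01].

## Interface

Orientations are given as a unit quaternion [w, x, y, z].
In Python, from workcell import r gives the robot as it stands.
- The arm moves only by the shell command python3 -m crank 'ROWS'. ROWS is JSON, one flat list of numbers, 7 for each row, row after row: the shift along the tool's x, y, z in cm, then the turn, a rotation vector about the tool's x, y, z in rad, then the closure, from -1 (fully open) to 1 (shut), so that 0 is half open. In form: [x, y, z, rx, ry, rz, hand, x, y, z, rx, ry, rz, hand, ...]. A call has 1 to 10 rows; each row is the pose to reach, as a shift and turn from the pose commanded when the call began, along the tool's axes at that moment; what a row does not reach only later rows make up. A row lasts 1/12 s, in which the tool goes at most 41.7 mm and 7.16 degrees, less where a joint would pass 70% of its speed; a pose out of reach is approached as far as the arm can. A call with a gripper value outside its range is refused whole. The fingers move at their own pace and stop on an object; the grip force is fixed at half the most. Time passes only in rows, so rows that repeat a pose let the fingers close. It gives the time, the measured TCP pose, the force, the opening and the grip force at its end, in the units of the state.
- r.sense(): the state, without advancing time (a new reading comes with each control period).
- r.grab_frame(name): name is "side" or "top"; returns a dict with "pixels" (420x560x3 uint8, red, green, blue), "z_map" (420x560 float32, m along the optical axis (not along the pixel's ray), 0 where there is no reading), "vfov" (degrees; the focal length in pixels is half the picture's height over the tangent of half this angle, whatever the lens; pixels are square), "cx", "cy" (the principal point, pixels), "rvec" (rotation vector, rad) and "tvec" (3), from world to camera coordinates, as OpenCV has them. Camera axes: x right, y down, z forward; pixel columns grow to the right and rows downward; lengths in m; the calibration is good to about 2 mm. A picture is of the moment at which its call begins.
- r.job_done(): hands the job in; it is judged then, once.
The state is a dict: "clock": time; "qpos": joint angles; "qd": joint speeds; "joint_efforts": joint torques, N m; "eef_pos": TCP position; "eef_rot": TCP orientation; "wrist_force": force on the tool from outside, world axes, zero at the start; "ft_torque": the same for the moment, N m; "width": opening from 0.0 (shut) to 1.0 (fully open); "grip_force": force on a finger pad.
Only numpy, scipy, OpenCV 4.12 (cv2) and the standard library are available. Lean on these libraries where they do the work, as an engineer would, in place of code of your own. Each camera call takes 0.05 s, during which the arm holds its last target. There are 200 camera calls.

## Working session

There is one attempt and no reset: what is moved stays moved. The work goes in short steps, Python scripts to look and compute and a shell command to move; the robot and the scene stay as the last step left them, time stands still between calls to the robot, and variables do not carry over. Pictures are saved under pics/ and viewed, at most 10 in all, crops included, and the job is handed in when it is done.

```bash
mkdir -p pics
cat > h.py <<'E'
import numpy as np, cv2, pickle
from workcell import r
def grab(n):
    f=r.grab_frame(n); pickle.dump(f,open(f'{n}.pkl','wb')); return f
def pts(f):
    h,w=f['z_map'].shape; F=h/2/np.tan(np.radians(f['vfov'])/2)
    v,u=np.mgrid[:h,:w]; z=f['z_map']
    P=np.stack([(u-f['cx'])/F*z,(v-f['cy'])/F*z,z],-1)
    R=cv2.Rodrigues(np.array(f['rvec'],float))[0]
    return (P-np.array(f['tvec']))@R
def save(f,name): cv2.imwrite('pics/'+name,f['pixels'][:,:,::-1])
E
python3 - <<'E'
from h import *
a=grab('top');b=grab('side')
cv2.imwrite('pics/a.png',cv2.resize(a['pixels'][:,:,::-1],(800,600)))
cv2.imwrite('pics/b.png',cv2.resize(b['pixels'][:,:,::-1],(800,600)))
s=r.sense();print(s)
E
```

```text
{'clock': 0.1, 'qpos': array([ 1.01701103e+00,  1.50941519e-01,  1.43795947e+00,  2.03417734e-05,
        1.55379699e+00, -1.33968858e-01]), 'qd': array([-0.00025371, -0.00127459, -0.00138883,  0.00022706,  0.00049683,
       -0.0001688 ]), 'joint_efforts': array([ 5.78786829e-03, -7.14380550e+01, -5.71787918e+01, -2.00084583e-05,
        7.28838699e-03,  7.23852509e-05]), 'eef_pos': array([0.2342314 , 0.52486143, 0.20893643]), 'eef_rot': array([-1.95897728e-04,  2.08370276e-01,  9.78049857e-01, -5.16876233e-04]), 'wrist_force': array([ 0.08615505, -0.22982871,  0.14731948]), 'ft_torque': array([0.05452986, 0.02348582, 0.01904629]), 'grip_force': 0.0, 'width': 1.0022070039910511}
```

View pics/a.png

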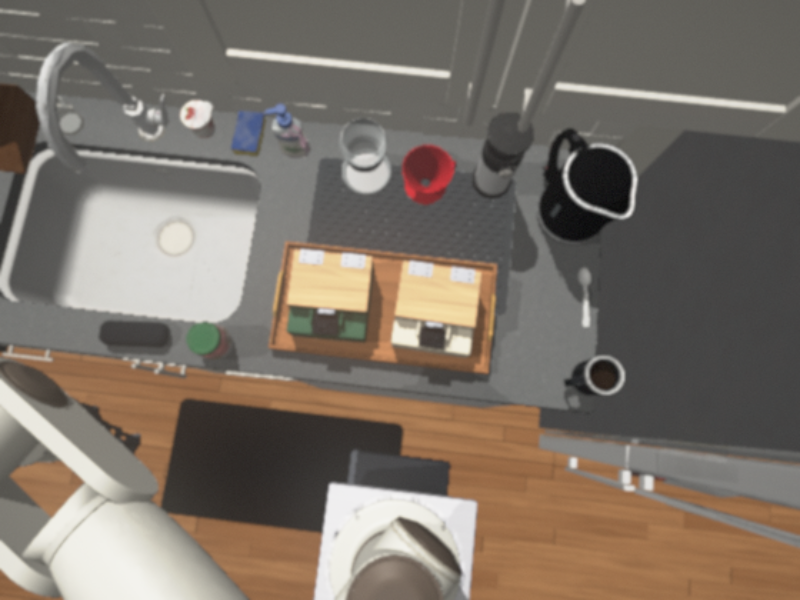

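View pics/b.png

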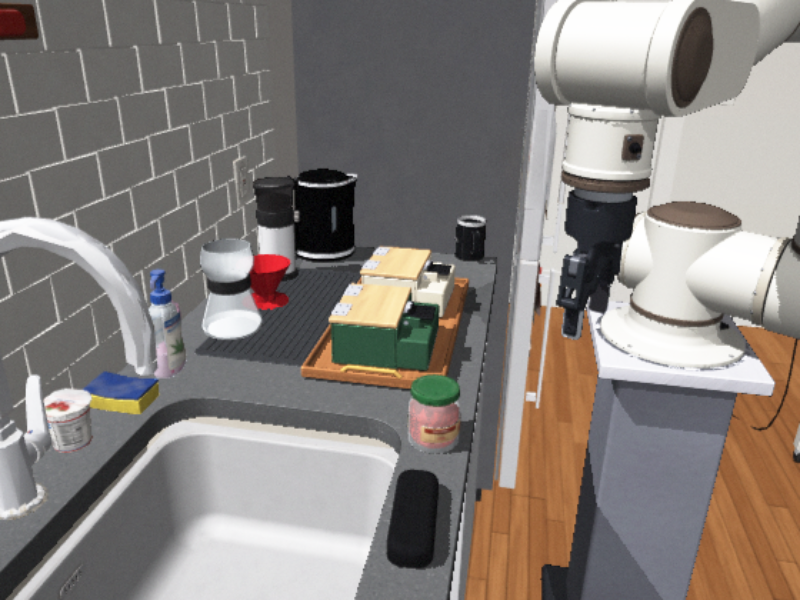

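The top view shows the green caddy on the left: pad about (326,321), lid corners about (291,250), (373,256), (369,311), (288,305). The cream caddy is on its right, and the jam jar is at (207,340). I'll measure these by depth.

Run:
```python
from h import *
f=pickle.load(open('top.pkl','rb'));X=pts(f)
for n,(u,v) in dict(pad=(326,321),lid=(330,285),jam=(207,335),lidR=(437,295),mug=(605,375),padcream=(432,333)).items():
    print(n,X[int(v*.7),int(u*.7)].round(3))
z=X[...,2]; x=X[...,0]; y=X[...,1]
sub=(np.arange(420)[:,None]>165)&(np.arange(420)[:,None]<245)&(np.arange(560)[None]>195)&(np.arange(560)[None]<265)
m=(sub&(z>.1)&(z<.109)).astype(np.uint8)
for nm,lo,hi in (('lid',.100,.110),('pad',.090,.0985),('deck',.071,.081)):
    k=sub&(z>lo)&(z<hi); P=X[k][:,:2].astype(np.float32)
    print(nm,len(P),cv2.minAreaRect(P),P.mean(0),np.median(z[k]))
k=sub&(f['pixels'].sum(-1)<130)&(z>.085)&(z<.1);print('blk',k.sum(),X[k].min(0),X[k].max(0),X[k].mean(0))
g=pickle.load(open('side.pkl','rb'));Y=pts(g)
k=(Y[...,2]>.1)&(Y[...,2]<.109)&(abs(Y[...,1]-.1)<.25)&(Y[...,0]>.35)&(Y[...,0]<.8)
k[:int(283*.7)]=0;P=Y[k][:,:2].astype(np.float32);print('side lid',len(P),cv2.minAreaRect(P))
# full scene max height between 0.2<x<0.8
```

```text
pad [0.487 0.202 0.096]
lid [0.563 0.206 0.104]
jam [0.428 0.45  0.09 ]
lidR [ 0.566 -0.022  0.108]
mug [ 0.444 -0.394  0.071]
padcream [ 0.486 -0.022  0.096]
lid 2170 ((0.5460283756256104, 0.2033374160528183), (0.17709511518478394, 0.17060627043247223), 1.8734073638916016) [0.5691027  0.20348619] 0.1051867223285329
pad 347 ((0.5463668704032898, 0.20398838818073273), (0.18031631410121918, 0.1704210788011551), 1.4703701734542847) [0.49118552 0.20098057] 0.09461112223253336
deck 647 ((0.5274032950401306, 0.203201025724411), (0.14582085609436035, 0.17025551199913025), 1.6143736839294434) [0.48259407 0.19819134] 0.07589500455589464Traceback (most recent call last):
  File "<stdin>", line 11, in <module>
    return umr_minimum(a, axis, None, out, keepdims, initial, where)
ValueError: zero-size array to reduction operation minimum which has no identity
```

Run:
```python
from h import *
f=pickle.load(open('top.pkl','rb'));X=pts(f);z=X[...,2];px=f['pixels'].astype(int)
sub=np.zeros(z.shape,bool);sub[165:245,195:265]=1
wood=sub&(z>.1)&(z<.109)&(px[...,0]>px[...,2]+40)
wood=cv2.erode(wood.astype(np.uint8),np.ones((3,3)))>0
P=X[wood][:,:2].astype(np.float32);print('lid(-1px)',len(P),cv2.minAreaRect(P))
# left/right edges and front: per-row
for v in range(165,245,6):
    k=wood[v]; 
    if k.sum()>3: print(v,X[v,k][0].round(3),X[v,k][-1].round(3))
k=sub&(px.max(-1)<70)&(z>.085)&(z<.1)
P=X[k];print('blk',k.sum(),np.percentile(P,[2,50,98],axis=0).round(3) if k.sum() else 0)
print('column thru pad'); 
for v in range(205,245): print(v,X[v,228].round(3),px[v,228])
```

```text
lid(-1px) 1085 ((0.570716381072998, 0.20387116074562073), (0.11294557899236679, 0.1629667580127716), 0.9558328986167908)
183 [0.604 0.286 0.103] [0.623 0.125 0.102]
189 [0.586 0.267 0.106] [0.603 0.125 0.106]
195 [0.566 0.276 0.107] [0.583 0.129 0.107]
201 [0.547 0.283 0.105] [0.567 0.124 0.101]
207 [0.529 0.28  0.104] [0.546 0.133 0.103]
213 [0.513 0.257 0.102] [0.527 0.14  0.104]
blk 1 [[0.456 0.204 0.096]
 [0.456 0.204 0.096]
 [0.456 0.204 0.096]]
column thru pad
205 [0.543 0.208 0.107] [240 216 164]
206 [0.54  0.208 0.107] [241 217 165]
207 [0.537 0.208 0.105] [242 220 169]
208 [0.534 0.207 0.107] [243 223 171]
209 [0.531 0.207 0.106] [242 220 167]
210 [0.528 0.207 0.105] [241 218 165]
211 [0.524 0.206 0.108] [240 216 163]
212 [0.522 0.206 0.105] [240 217 164]
213 [0.519 0.205 0.105] [240 216 161]
214 [0.516 0.205 0.105] [233 203 154]
215 [0.513 0.205 0.104] [209 178 151]
216 [0.511 0.205 0.097] [198 190 186]
217 [0.506 0.203 0.107] [216 214 218]
218 [0.503 0.203 0.108] [201 200 202]
219 [0.502 0.204 0.1  ] [152 149 150]
220 [0.498 0.202 0.104] [100  93  90]
221 [0.496 0.203 0.094] [74 64 57]
222 [0.493 0.203 0.097] [74 62 55]
223 [0.49  0.202 0.096] [79 68 63]
224 [0.487 0.202 0.096] [81 70 66]
225 [0.485 0.202 0.092] [82 72 68]
226 [0.482 0.202 0.092] [81 72 66]
227 [0.478 0.201 0.094] [81 72 68]
228 [0.475 0.2   0.097] [80 71 66]
229 [0.472 0.199 0.098] [80 70 65]
230 [0.469 0.199 0.095] [80 70 65]
231 [0.466 0.199 0.098] [80 71 67]
232 [0.463 0.198 0.097] [77 69 63]
233 [0.46  0.198 0.093] [75 67 60]
234 [0.457 0.198 0.093] [71 67 58]
235 [0.457 0.2   0.073] [71 70 58]
236 [0.455 0.202 0.06 ] [77 70 57]
237 [0.455 0.205 0.033] [98 78 60]
238 [0.455 0.208 0.013] [119  89  67]
239 [0.452 0.207 0.011] [125  91  65]
240 [0.448 0.206 0.017] [126  92  67]
241 [0.445 0.206 0.016] [123  89  66]
242 [0.442 0.206 0.014] [123  89  67]
243 [0.439 0.205 0.012] [120  88  65]
244 [0.436 0.205 0.012] [120  87  64]
```

Run:
```python
from h import *
f=pickle.load(open('top.pkl','rb'))
cv2.imwrite('pics/c.png',cv2.resize(f['pixels'][160:250,185:355,::-1],None,fx=4.7,fy=4.7,interpolation=cv2.INTER_CUBIC))
```

```text
(no output)
```

View pics/c.png

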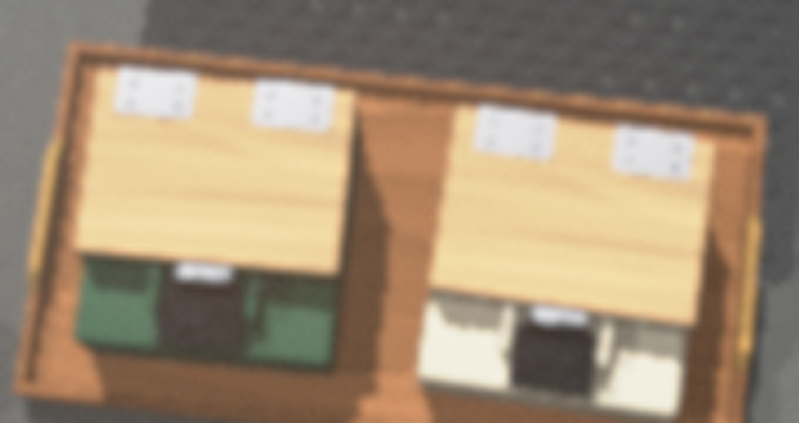

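```bash
cat > g.py <<'E'
import sys,numpy as np
from scipy.spatial.transform import Rotation as R
from workcell import r
# args: tilt_deg x y z [x y z ...]
s=r.sense();q=s['eef_rot'];R0=R.from_quat([q[1],q[2],q[3],q[0]]);p=s['eef_pos']
a=[float(v) for v in sys.argv[1:]];
t=np.radians(a[0]);z=[np.sin(t),0,-np.cos(t)];y=[0,1,0];x=np.cross(y,z)
Rt=R.from_matrix(np.array([x,y,z]).T)
print('now',s['clock'],p.round(4),R0.as_matrix()[:,2].round(3),'q',s['qpos'].round(2),'F',s['wrist_force'].round(1))
for i in range(1,len(a),3): print(a[i:i+3],(R0.inv().apply(np.array(a[i:i+3])-p)*100).round(2),(R0.inv()*Rt).as_rotvec().round(3))
E
python3 g.py 45 .35 .36 .22 .465 .203 .17
```

```text
now 0.1 [0.2342 0.5249 0.2089] [-0.001 -0.001 -1.   ] q [ 1.02  0.15  1.44  0.    1.55 -0.13] F [ 0.1 -0.2  0.1]
[0.35, 0.36, 0.22] [-17.29 -10.34  -1.1 ] [-0.166 -0.774 -0.397]
[0.465, 0.203, 0.17] [-34.19 -19.98   3.91] [-0.166 -0.774 -0.397]
```

```bash
python3 -m crank '[-17.3,-10.3,-1.1,-0.17,-0.77,-0.4,1,-17.3,-10.3,-1.1,-0.17,-0.77,-0.4,1,-17.3,-10.3,-1.1,-0.17,-0.77,-0.4,1,-17.3,-10.3,-1.1,-0.17,-0.77,-0.4,1,-17.3,-10.3,-1.1,-0.17,-0.77,-0.4,1,-17.3,-10.3,-1.1,-0.17,-0.77,-0.4,1,-34.2,-20,2.9,-0.17,-0.77,-0.4,1,-34.2,-20,2.9,-0.17,-0.77,-0.4,1,-34.2,-20,2.9,-0.17,-0.77,-0.4,1,-34.2,-20,2.9,-0.17,-0.77,-0.4,1]'; python3 g.py 45 .465 .203 .13
```

```text
clock: 0.93
eef_pos: [0.4381, 0.2394, 0.189]
eef_rot: [0.381, -0.002, 0.924, 0.003]
wrist_force: [1.3, 2.1, 0.2]
width: 0.001
grip_force: 0.0
now 0.9333 [0.4381 0.2394 0.189 ] [ 0.705  0.007 -0.709] q [ 0.63 -0.38  2.16 -0.62  0.79 -0.63] F [1.3 2.1 0.2]
[0.465, 0.203, 0.13] [ 2.26 -3.68  6.06] [ 0.007 -0.003  0.002]
```

```bash
python3 -m crank '[2.3,-3.7,6,0,0,0,1,2.3,-3.7,6,0,0,0,1,2.3,-3.7,6,0,0,0,1,2.3,-3.7,6,0,0,0,1,2.3,-3.7,6,0,0,0,1]'; python3 g.py 45 .465 .203 .105 .465 .203 .1 .465 .203 .096
python3 - <<'E'
from h import *
f=grab('side'); cv2.imwrite('pics/d.png',cv2.resize(f['pixels'][100:310,200:480,::-1],(800,600),interpolation=cv2.INTER_CUBIC))
E
```

```text
clock: 1.35
eef_pos: [0.4646, 0.2042, 0.1315]
eef_rot: [0.381, -0.001, 0.924, 0.003]
wrist_force: [1.3, 0.1, 0.6]
width: 0.002
grip_force: 0.0
now 1.35 [0.4646 0.2042 0.1315] [ 0.705  0.006 -0.709] q [ 0.48 -0.33  2.25 -0.62  0.59 -0.69] F [1.3 0.1 0.6]
[0.465, 0.203, 0.105] [ 1.84 -0.13  1.91] [ 0.006 -0.003 -0.   ]
[0.465, 0.203, 0.1] [ 2.19 -0.13  2.27] [ 0.006 -0.003 -0.   ]
[0.465, 0.203, 0.096] [ 2.47 -0.14  2.55] [ 0.006 -0.003 -0.   ]
```

View pics/d.png

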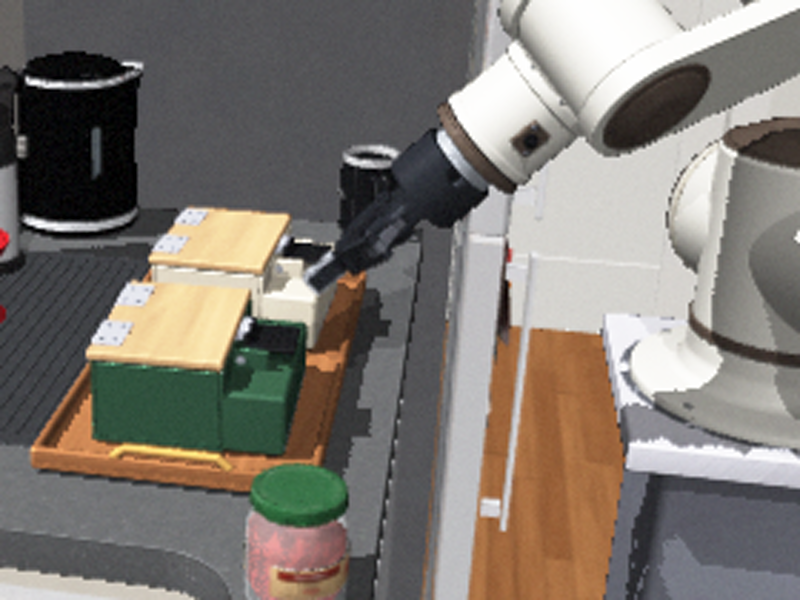

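Fingers at (310,275) hang above the green pad (about (275,335)). Moving 1 cm deeper and pressing down gradually.

```bash
python3 g.py 45 .475 .203 .105 .475 .203 .1|tail -2; python3 -m crank '[1.5,-0.1,2.2,0,0,0,1,1.5,-0.1,2.2,0,0,0,1,1.5,-0.1,2.2,0,0,0,1]'; python3 g.py 45 .475 .203 .1 .475 .203 .096 .475 .203 .093
```

```text
[0.475, 0.203, 0.105] [ 1.16 -0.2   2.65] [ 0.007 -0.002  0.   ]
[0.475, 0.203, 0.1] [ 1.51 -0.2   3.  ] [ 0.007 -0.002  0.   ]
clock: 1.65
eef_pos: [0.4687, 0.2037, 0.1044]
eef_rot: [0.38, -0.002, 0.925, 0.003]
wrist_force: [0.4, 0.3, 0.1]
width: 0.003
grip_force: 0.0
now 1.65 [0.4687 0.2037 0.1044] [ 0.704  0.007 -0.711] q [ 0.47 -0.28  2.28 -0.68  0.52 -0.61] F [0.4 0.3 0.1]
[0.475, 0.203, 0.1] [-0.14 -0.08  0.76] [ 0.007 -0.005  0.002]
[0.475, 0.203, 0.096] [ 0.15 -0.08  1.04] [ 0.007 -0.005  0.002]
[0.475, 0.203, 0.093] [ 0.36 -0.08  1.26] [ 0.007 -0.005  0.002]
```

```bash
python3 -m crank '[-0.4,-0.1,0.5,0,0,0,1,-0.1,-0.1,0.8,0,0,0,1,0.1,-0.1,1,0,0,0,1,0.1,-0.1,1,0,0,0,1]'; python3 g.py 45 .475 .203 .093 .475 .203 .09
```

```text
clock: 1.98
eef_pos: [0.4754, 0.202, 0.0964]
eef_rot: [0.381, -0.001, 0.925, 0.003]
wrist_force: [-0.1, -0.5, -0.9]
width: -0.006
grip_force: 0.0
now 1.9833 [0.4754 0.202  0.0964] [ 0.704  0.006 -0.71 ] q [ 0.46 -0.26  2.28 -0.7   0.49 -0.6 ] F [-0.1 -0.5 -0.9]
[0.475, 0.203, 0.093] [0.27 0.1  0.21] [ 0.006 -0.004  0.   ]
[0.475, 0.203, 0.09] [0.48 0.1  0.42] [ 0.006 -0.004  0.   ]
```

```bash
python3 -m crank '[0.2,0.1,0.2,0,0,0,1,0.35,0.1,0.35,0,0,0,1,0.5,0.1,0.5,0,0,0,1,0.5,0.1,0.5,0,0,0,1]'; python3 g.py 45 .475 .203 .087 .475 .203 .084
```

```text
clock: 2.32
eef_pos: [0.4753, 0.203, 0.089]
eef_rot: [0.381, -0.001, 0.925, 0.003]
wrist_force: [0.4, 0.3, -0.8]
width: 0.002
grip_force: 0.0
now 2.3167 [0.4753 0.203  0.089 ] [ 0.704  0.006 -0.71 ] q [ 0.46 -0.24  2.29 -0.73  0.48 -0.56] F [ 0.4  0.3 -0.8]
[0.475, 0.203, 0.087] [0.16 0.   0.12] [ 0.006 -0.004  0.   ]
[0.475, 0.203, 0.084] [ 0.37 -0.    0.34] [ 0.006 -0.004  0.   ]
```

Run:
```python
from h import *
f=grab('side'); t=grab('top')
a=cv2.resize(f['pixels'][180:280,220:350,::-1],(780,600),interpolation=cv2.INTER_CUBIC)
cv2.imwrite('pics/e.png',a)
X=pts(t)
for v in range(205,240,3): print(v,X[v,[222,228,234]].round(3).tolist())
```

```text
205 [[0.542, 0.228, 0.1], [0.542, 0.208, 0.109], [0.546, 0.191, 0.102]]
208 [[0.532, 0.226, 0.103], [0.534, 0.208, 0.104], [0.536, 0.189, 0.108]]
211 [[0.523, 0.224, 0.106], [0.525, 0.206, 0.106], [0.527, 0.188, 0.106]]
214 [[0.513, 0.222, 0.108], [0.516, 0.205, 0.106], [0.518, 0.187, 0.106]]
217 [[0.51, 0.227, 0.072], [0.506, 0.203, 0.109], [0.511, 0.187, 0.095]]
220 [[0.497, 0.221, 0.099], [0.498, 0.203, 0.101], [0.5, 0.185, 0.104]]
223 [[0.488, 0.221, 0.094], [0.49, 0.202, 0.097], [0.492, 0.184, 0.095]]
226 [[0.479, 0.219, 0.097], [0.48, 0.201, 0.099], [0.483, 0.183, 0.095]]
229 [[0.47, 0.218, 0.094], [0.472, 0.2, 0.096], [0.474, 0.182, 0.096]]
232 [[0.458, 0.213, 0.116], [0.46, 0.195, 0.119], [0.465, 0.181, 0.092]]
235 [[0.448, 0.21, 0.126], [0.451, 0.193, 0.123], [0.458, 0.182, 0.077]]
238 [[0.437, 0.206, 0.146], [0.44, 0.19, 0.142], [0.457, 0.189, 0.01]]
```

View pics/e.png

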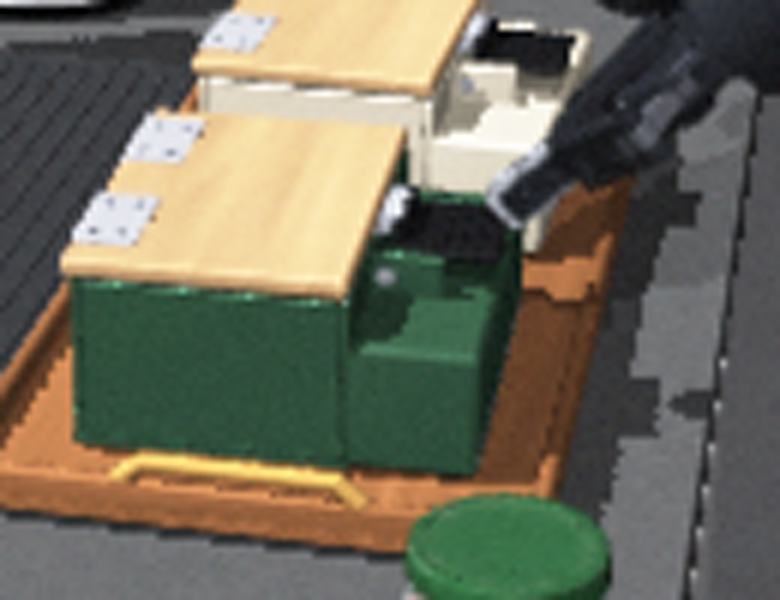

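The fingertip, at (490–520, 170–230), sits at the front rim of the pad ((390–515, 190–255)). I'll measure the tip from the depth.

Run:
```python
from h import *
f=pickle.load(open('side.pkl','rb'));X=pts(f)
for n,(u,v) in dict(c1=(495,195),c2=(510,215),mid=(515,190),c3=(518,225),back=(540,165),padR=(490,225),padM=(450,230),padFR=(470,250),lidc=(345,285),lidfar=(400,130)).items():
    U,V=round(220+u/6),round(180+v/6); print(n,X[V,U].round(3))
U0=220+480//6
for V in range(206,222): print(V,[X[V,U].round(3).tolist() for U in range(300,309,2)])
```

```text
c1 [0.461 0.212 0.113]
c2 [0.454 0.208 0.1  ]
mid [0.451 0.216 0.115]
c3 [0.457 0.151 0.069]
back [0.441 0.218 0.128]
padR [0.461 0.208 0.094]
padM [0.479 0.209 0.093]
padFR [0.468 0.231 0.092]
lidc [0.511 0.276 0.092]
lidfar [0.514 0.129 0.102]
206 [[0.487, 0.057, 0.063], [0.481, 0.059, 0.064], [0.475, 0.063, 0.066], [0.453, 0.197, 0.124], [0.447, 0.212, 0.131]]
207 [[0.486, 0.064, 0.062], [0.48, 0.065, 0.063], [0.475, 0.061, 0.062], [0.452, 0.21, 0.126], [0.447, 0.212, 0.128]]
208 [[0.486, 0.062, 0.058], [0.48, 0.062, 0.059], [0.458, 0.202, 0.12], [0.452, 0.207, 0.123], [0.446, 0.212, 0.125]]
209 [[0.486, 0.064, 0.056], [0.48, 0.063, 0.056], [0.457, 0.211, 0.121], [0.451, 0.214, 0.123], [0.446, 0.218, 0.125]]
210 [[0.485, 0.067, 0.054], [0.462, 0.207, 0.116], [0.457, 0.21, 0.118], [0.451, 0.216, 0.121], [0.446, 0.215, 0.121]]
211 [[0.486, 0.061, 0.048], [0.462, 0.21, 0.114], [0.457, 0.208, 0.114], [0.451, 0.216, 0.118], [0.446, 0.215, 0.118]]
212 [[0.478, 0.122, 0.072], [0.461, 0.212, 0.113], [0.456, 0.216, 0.115], [0.451, 0.216, 0.115], [0.445, 0.216, 0.116]]
213 [[0.477, 0.129, 0
[... 340 characters left out ...]
, 0.196, 0.093], [0.463, 0.194, 0.093], [0.456, 0.214, 0.103], [0.45, 0.215, 0.104], [0.446, 0.211, 0.102]]
217 [[0.467, 0.203, 0.094], [0.462, 0.2, 0.093], [0.457, 0.197, 0.092], [0.451, 0.208, 0.097], [0.461, 0.069, 0.035]]
218 [[0.467, 0.207, 0.093], [0.461, 0.208, 0.094], [0.457, 0.197, 0.089], [0.457, 0.151, 0.069], [0.461, 0.063, 0.029]]
219 [[0.466, 0.21, 0.091], [0.461, 0.213, 0.093], [0.461, 0.168, 0.073], [0.457, 0.148, 0.065], [0.462, 0.06, 0.025]]
220 [[0.465, 0.219, 0.093], [0.46, 0.219, 0.093], [0.46, 0.171, 0.072], [0.457, 0.153, 0.064], [0.461, 0.063, 0.023]]
221 [[0.464, 0.223, 0.092], [0.459, 0.221, 0.091], [0.459, 0.178, 0.072], [0.458, 0.144, 0.057], [0.461, 0.064, 0.02]]
```

The real tip lies about 25 mm behind the reported TCP along the fingers. I'm shifting 18 mm ahead, then down.

```bash
python3 g.py 45 .493 .203 .092 .493 .203 .085; python3 -m crank '[-1.4,0,1.1,0,0,0,1,-1.4,0,1.1,0,0,0,1,-1.4,0,1.1,0,0,0,1,-1,0,1.5,0,0,0,1,-1,0,1.5,0,0,0,1]'; python3 g.py 45 .493 .203 .082 .493 .203 .079 .493 .203 .076
```

```text
now 2.4167 [0.4754 0.2031 0.0894] [ 0.704  0.006 -0.71 ] q [ 0.46 -0.24  2.29 -0.73  0.48 -0.56] F [ 0.2 -0.5  0.2]
[0.493, 0.203, 0.092] [-1.43 -0.01  1.05] [ 0.006 -0.004  0.   ]
[0.493, 0.203, 0.085] [-0.93 -0.02  1.55] [ 0.006 -0.004  0.   ]
clock: 2.83
eef_pos: [0.4925, 0.203, 0.0848]
eef_rot: [0.38, -0.001, 0.925, 0.003]
wrist_force: [0.9, -0.0, 0.6]
width: -0.004
grip_force: 0.4
now 2.8333 [0.4925 0.203  0.0848] [ 0.704  0.006 -0.71 ] q [ 0.44 -0.2   2.26 -0.74  0.45 -0.57] F [ 0.9 -0.   0.6]
[0.493, 0.203, 0.082] [0.16 0.   0.24] [ 0.006 -0.005  0.   ]
[0.493, 0.203, 0.079] [0.37 0.   0.45] [ 0.006 -0.005  0.   ]
[0.493, 0.203, 0.076] [0.58 0.   0.66] [ 0.006 -0.005  0.   ]
```

```bash
python3 -m crank '[0.2,0,0.2,0,0,0,1,0.4,0,0.4,0,0,0,1,0.4,0,0.4,0,0,0,1]';python3 -m crank '[0.2,0,0.2,0,0,0,1,0.2,0,0.2,0,0,0,1]'; python3 -m crank '[0.15,0,0.15,0,0,0,1,0.15,0,0.15,0,0,0,1]'
```

```text
clock: 3.08
eef_pos: [0.4927, 0.2032, 0.0796]
eef_rot: [0.381, -0.001, 0.925, 0.003]
wrist_force: [-1.5, -0.4, 1.7]
width: 0.004
grip_force: 1.6
clock: 3.25
eef_pos: [0.4929, 0.2033, 0.0771]
eef_rot: [0.381, -0.001, 0.925, 0.003]
wrist_force: [-2.8, 2.1, 2.8]
width: -0.004
grip_force: 2.2
clock: 3.42
eef_pos: [0.4933, 0.2034, 0.0757]
eef_rot: [0.381, -0.001, 0.924, 0.003]
wrist_force: [-13.9, -1.5, 14.6]
width: 0.001
grip_force: 8.7
```

```bash
cat > look.py <<'E'
from h import *
import sys
f=grab('side'); X=pts(f)
cv2.imwrite('pics/'+sys.argv[1],cv2.resize(f['pixels'][150:280,210:380,::-1],(784,600),interpolation=cv2.INTER_CUBIC))
s=r.sense();print(s['clock'],s['eef_pos'].round(4),s['wrist_force'].round(1))
t=grab('top');Y=pts(t);print([ (v,Y[v,215].round(3).tolist()) for v in range(175,225,4)])
E
python3 look.py f.png
```

```text
3.4667 [0.4933 0.2034 0.0758] [-12.4  -0.9  12.9]
[(175, [0.632, 0.262, 0.105]), (179, [0.618, 0.259, 0.111]), (183, [0.602, 0.255, 0.122]), (187, [0.587, 0.251, 0.133]), (191, [0.575, 0.248, 0.136]), (195, [0.56, 0.245, 0.146]), (199, [0.547, 0.242, 0.152]), (203, [0.534, 0.239, 0.159]), (207, [0.537, 0.252, 0.08]), (211, [0.525, 0.25, 0.08]), (215, [0.51, 0.245, 0.094]), (219, [0.5, 0.246, 0.079]), (223, [0.488, 0.245, 0.078])]
```

View pics/f.png

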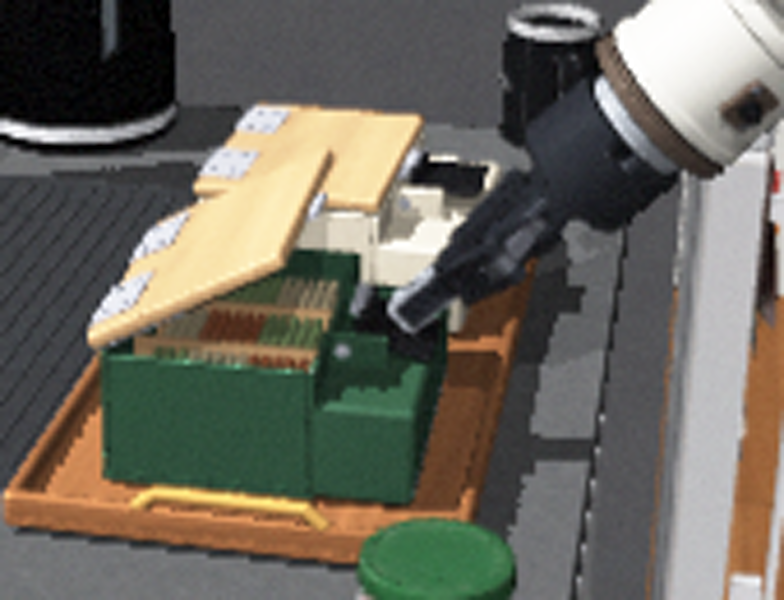

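The lid is ajar (front edge (270–330, 155–265), top about 0.16 m), and the cream caddy is shut. Next I'll lift off the pad and go under the lid edge.

```bash
python3 g.py 45 .485 .203 .100 .530 .203 .100 .556 .203 .100
```

```text
now 3.5167 [0.4933 0.2034 0.0758] [ 0.705  0.006 -0.709] q [ 0.44 -0.18  2.27 -0.78  0.43 -0.52] F [-12.   -0.3  11.4]
[0.485, 0.203, 0.1] [-1.12 -0.02 -2.3 ] [ 0.006 -0.003  0.   ]
[0.53, 0.203, 0.1] [-4.31 -0.04  0.87] [ 0.006 -0.003  0.   ]
[0.556, 0.203, 0.1] [-6.15 -0.05  2.71] [ 0.006 -0.003  0.   ]
```

```bash
python3 -m crank '[-1.1,0,-2.3,0,0,0,1,-1.1,0,-2.3,0,0,0,1,-2.7,0,-0.7,0,0,0,1,-4.3,0,0.9,0,0,0,1,-5.2,0,1.8,0,0,0,1,-6.1,0,2.7,0,0,0,1,-6.1,0,2.7,0,0,0,1]';  python3 g.py 45 .556 .203 .115 .578 .203 .137 .607 .203 .158 .641 .203 .169 .666 .203 .171 .69 .203 .168;python3 look.py g.png
```

```text
clock: 4.1
eef_pos: [0.557, 0.2031, 0.099]
eef_rot: [0.381, -0.001, 0.925, 0.003]
wrist_force: [-0.5, -0.3, 0.4]
width: -0.003
grip_force: 0.0
now 4.1 [0.557  0.2031 0.099 ] [ 0.704  0.005 -0.71 ] q [ 0.36 -0.09  2.14 -0.64  0.42 -0.71] F [-0.5 -0.3  0.4]
[0.556, 0.203, 0.115] [-1.06 -0.   -1.21] [ 0.005 -0.004 -0.001]
[0.578, 0.203, 0.137] [-4.17 -0.   -1.22] [ 0.005 -0.004 -0.001]
[0.607, 0.203, 0.158] [-7.7  -0.   -0.67] [ 0.005 -0.004 -0.001]
[0.641, 0.203, 0.169] [-1.089e+01 -1.000e-02  9.400e-01] [ 0.005 -0.004 -0.001]
[0.666, 0.203, 0.171] [-12.81  -0.02   2.56] [ 0.005 -0.004 -0.001]
[0.69, 0.203, 0.168] [-14.3   -0.03   4.46] [ 0.005 -0.004 -0.001]
4.15 [0.5559 0.203  0.0986] [-0.2 -0.5 -0.5]
[(175, [0.633, 0.262, 0.102]), (179, [0.617, 0.258, 0.114]), (183, [0.603, 0.255, 0.121]), (187, [0.588, 0.251, 0.13]), (191, [0.574, 0.248, 0.139]), (195, [0.561, 0.245, 0.142]), (199, [0.547, 0.241, 0.154]), (203, [0.534, 0.239, 0.156]), (207, [0.538, 0.252, 0.076]), (211, [0.51, 0.235, 0.162]), (215, [0.51, 0.245, 0.094]), (219, [0.483, 0.226, 0.188]), (223, [0.463, 0.215, 0.241])]
```

View pics/g.png

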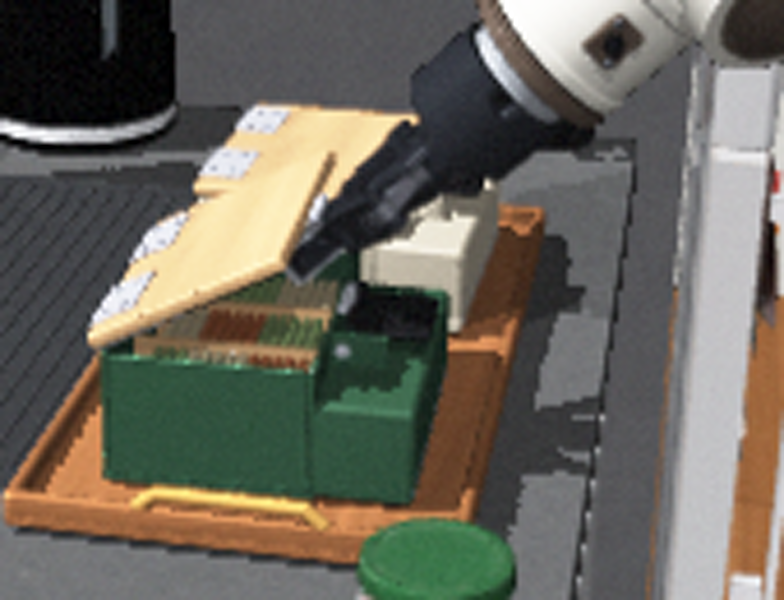

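The tip (300,270) is just under the lid edge. Pushing along the arc now.

```bash
python3 -m crank '[-1.5,0,0.2,0,0,0,1,-2.5,0,-0.4,0,0,0,1,-3.4,0,-0.6,0,0,0,1,-4.3,0,-0.8,0,0,0,1,-5.2,0,-0.7,0,0,0,1,-6.1,0,-0.6,0,0,0,1,-7,0,-0.5,0,0,0,1,-7.7,0,-0.3,0,0,0,1,-7.7,0,-0.3,0,0,0,1]';  python3 look.py h.png; python3 g.py 45 .624 .203 .166  .641 .203 .170 .655 .203 .172 .666 .203 .172 .68 .203 .172
```

```text
clock: 4.95
eef_pos: [0.6092, 0.2034, 0.1564]
eef_rot: [0.381, -0.001, 0.924, 0.003]
wrist_force: [-0.7, -0.4, -0.7]
width: -0.003
grip_force: 0.1
5.0 [0.6085 0.2033 0.1556] [ 0.4 -0.9 -0.9]
[(175, [0.617, 0.252, 0.157]), (179, [0.591, 0.239, 0.209]), (183, [0.623, 0.271, 0.041]), (187, [0.602, 0.262, 0.075]), (191, [0.552, 0.23, 0.229]), (195, [0.546, 0.233, 0.207]), (199, [0.515, 0.213, 0.301]), (203, [0.503, 0.21, 0.311]), (207, [0.487, 0.203, 0.341]), (211, [0.475, 0.199, 0.355]), (215, [0.463, 0.196, 0.364]), (219, [0.452, 0.192, 0.378]), (223, [0.431, 0.177, 0.453])]
now 5.05 [0.608  0.2032 0.1551] [ 0.704  0.006 -0.71 ] q [ 0.32 -0.07  1.99 -0.46  0.51 -0.94] F [-0.3 -0.6  0. ]
[0.624, 0.203, 0.166] [-1.9  -0.02  0.35] [ 0.006 -0.004 -0.   ]
[0.641, 0.203, 0.17] [-3.39 -0.03  1.27] [ 0.006 -0.004 -0.   ]
[0.655, 0.203, 0.172] [-4.53 -0.03  2.11] [ 0.006 -0.004 -0.   ]
[0.666, 0.203, 0.172] [-5.31 -0.04  2.88] [ 0.006 -0.004 -0.   ]
[0.68, 0.203, 0.172] [-6.3  -0.04  3.87] [ 0.006 -0.004 -0.   ]
```

View pics/h.png

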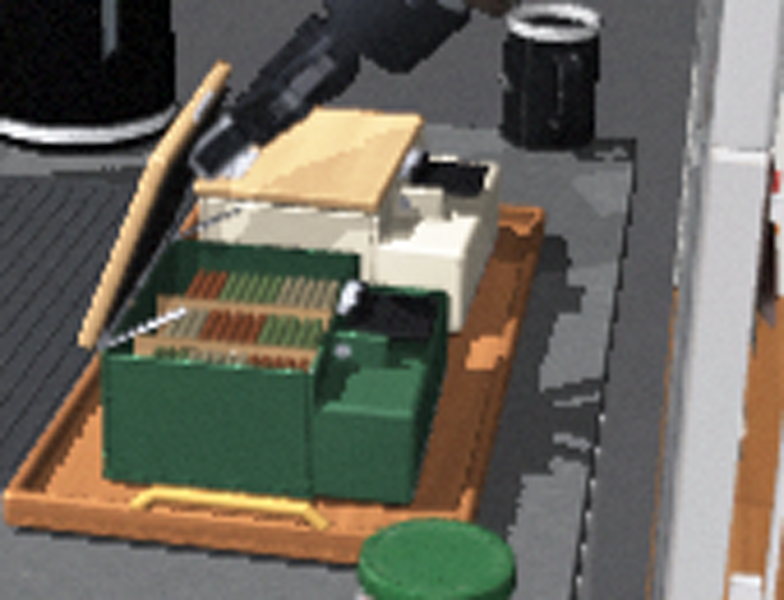

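The lid stands at about 1.2 rad, with the tip on its inner face at (205,155). Continuing past upright.

```bash
python3 -m crank '[-1,0,0.2,0,0,0,1,-1.9,0,0.4,0,0,0,1,-2.7,0,0.9,0,0,0,1,-3.4,0,1.3,0,0,0,1,-4,0,1.7,0,0,0,1,-4.5,0,2.1,0,0,0,1,-5,0,2.5,0,0,0,1,-5.4,0,2.9,0,0,0,1,-5.4,0,2.9,0,0,0,1]';  python3 look.py i.png; python3 g.py 45 .60 .203 .20 .55 .203 .25
```

```text
clock: 5.8
eef_pos: [0.6676, 0.2034, 0.1728]
eef_rot: [0.381, -0.001, 0.925, 0.003]
wrist_force: [-0.1, 0.6, 0.3]
width: -0.002
grip_force: 0.0
5.85 [0.6671 0.2034 0.1726] [-0.6  0.2 -0.3]
[(175, [0.574, 0.221, 0.312]), (179, [0.559, 0.216, 0.328]), (183, [0.539, 0.206, 0.368]), (187, [0.527, 0.203, 0.376]), (191, [0.514, 0.199, 0.392]), (195, [0.503, 0.196, 0.401]), (199, [0.479, 0.182, 0.468]), (203, [0.468, 0.178, 0.48]), (207, [0.458, 0.176, 0.487]), (211, [0.45, 0.174, 0.489]), (215, [0.442, 0.173, 0.491]), (219, [0.433, 0.171, 0.493]), (223, [0.425, 0.17, 0.495])]
now 5.9 [0.6667 0.2035 0.1726] [ 0.704  0.006 -0.71 ] q [ 0.28  0.02  1.86 -0.38  0.53 -1.04] F [ 0.2 -0.2  0.1]
[0.6, 0.203, 0.2] [ 2.81 -0.01 -6.64] [ 0.006 -0.004  0.   ]
[0.55, 0.203, 0.25] [  2.84   0.03 -13.72] [ 0.006 -0.004  0.   ]
```

View pics/i.png

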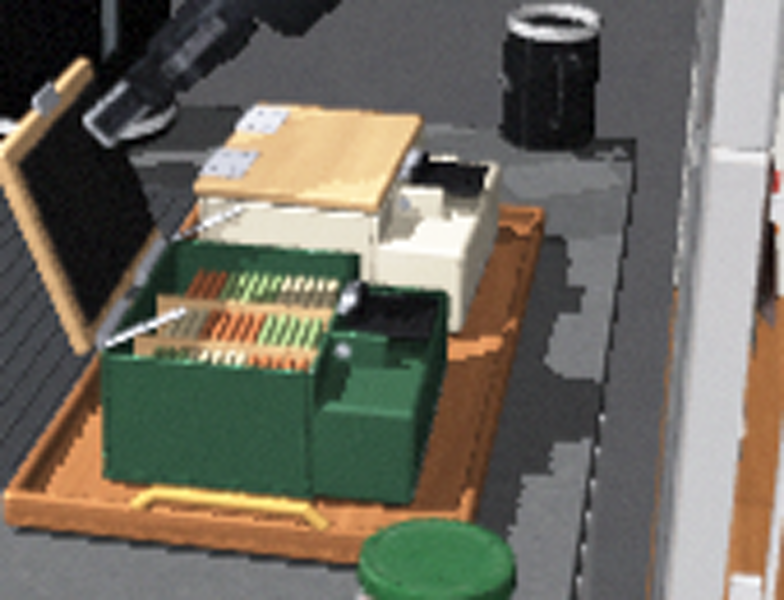

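The lid is well past upright and leans back clear of the tip at (100,130). Retracting along the fingers, then a depth check with the lid free.

```bash
python3 -m crank '[0.5,0,-3.5,0,0,0,1,0.5,0,-7,0,0,0,1,0.5,0,-10,0,0,0,1,0.5,0,-14,0,0,0,1,0.5,0,-18,0,0,0,1,0.5,0,-18,0,0,0,1,0.5,0,-18,0,0,0,1,0.5,0,-18,0,0,0,1,0.5,0,-18,0,0,0,1,0.5,0,-18,0,0,0,1]'
python3 - <<'E'
from h import *
s0=pickle.load(open('side.pkl','rb'))
f=grab('side');X=pts(f);s=r.sense();print(s['clock'],s['eef_pos'].round(3),s['wrist_force'].round(1))
# lid at picture g coords -> points on lid: (45,120),(10,160),(80,70),(75,330)
for u,v in ((18,165),(80,72),(70,320),(50,200),(60,120),(345,285),(390,490)):
    print((u,v),X[150+int(v/4.61),210+int(u/4.61)].round(3))
cv2.imwrite('pics/j.png',cv2.resize(f['pixels'][:,:,::-1],(800,600)))
E
```

```text
clock: 6.73
eef_pos: [0.5366, 0.2022, 0.2956]
eef_rot: [0.38, -0.001, 0.925, 0.002]
wrist_force: [0.2, -0.3, 0.2]
width: -0.004
grip_force: 0.0
6.7833 [0.537 0.202 0.296] [-0.9 -0.6  0.8]
(18, 165) [0.673 0.283 0.194]
(80, 72) [0.679 0.145 0.201]
(70, 320) [0.642 0.293 0.11 ]
(50, 200) [0.66  0.271 0.17 ]
(60, 120) [0.671 0.207 0.191]
(345, 285) [0.523 0.126 0.073]
(390, 490) [0.467 0.29  0.026]
```

View pics/j.png

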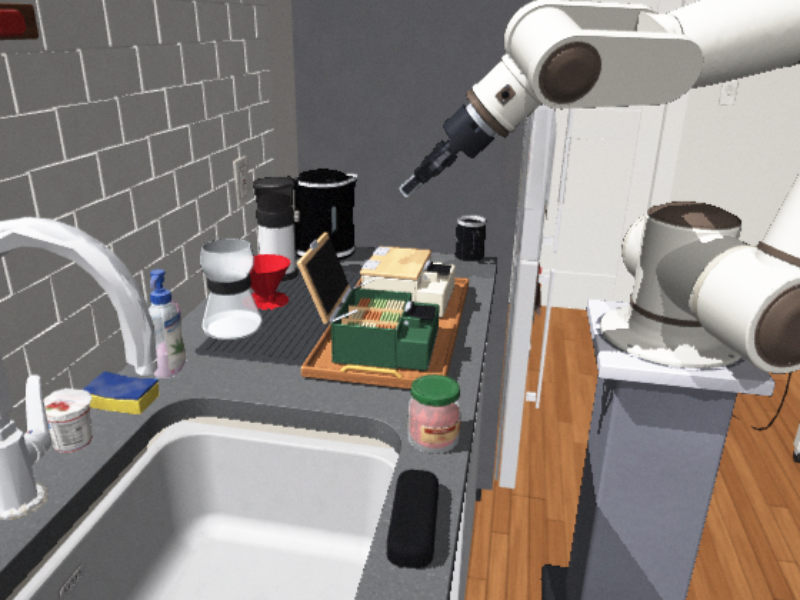

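The picture shows the green lid lying back at (325,280), about 0.38 rad past upright, which is its stop. The arm is clear, the cream caddy is shut, and the jam and mug are in place.

```bash
python3 -c "
from workcell import r
print(r.job_done())"
```

```text
the job is handed in; nothing more can be done
None
```

The green caddy's latch was pressed and its lid pushed over; it now lies back by itself, fully open, with the arm clear. In the last picture the cream caddy is shut, and the mug, the jam jar and both caddies look unmoved; I did not check the teaspoon, but the arm never went near it. I handed the job in at about 7 s of the 42 s.

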